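# Lock the open cover screw

### The arm

A 6-joint arm with a two-finger parallel gripper is mounted at the origin on a cart in front of the work surface, level with it; the furniture and walls round the work are solid. World frame = base frame: x ahead of the robot, y to its left, z up, the work surface at z = 0. Lengths are in m, angles in degrees, forces in N, time in s.
With the tool pointing down it reaches from about 0.35 to 0.875 m from the base axis. Payload 4.2 kg.
Tool frame: the origin (TCP) lies midway between the tips of the shut fingers; the grasp point (between the pads) lies 19 mm behind it; z points along the fingers, y is the line along which they close (so a half turn about z gives the same grasp; the last joint's range is limited). The gripper opens to 87 mm and grips with 3 to 60 N. Pads are 19 mm wide; open, the fingers measure 117 mm over their backs; the gripper's body (75 mm by 190 mm) begins 51 mm behind the grasp point.
Start: joints at [87.181, 22.042, 0.453, 0, -68.411, -14.817], TCP at [0.189, 0.596, 0.223] pointing down, gripper open.
Joint ranges: [-179.83, 179.83], [-69.29, 118.12], [-61.27, 80.66], [-181.25, 117.63], [-171.15, -9.14], [-177.46, 177.46]. Speed limits (degrees/s): [159.86, 159.86, 180, 180, 180, 180].

### API

Orientations are given as a 3x3 rotation matrix whose columns are the frame's x, y, z axes.
In Python, from station import sense, capture, finish_job, silhouettes, landmark_of gives the robot as it stands.
- The arm moves only by the tool step_arm, never from a script. Its arguments are lists of equal length, an entry for each row: "linear": the shift along the tool's x, y, z in mm, a list of three; "delta_rot": the turn, a rotation vector about the tool's x, y, z in rad, a list of three; "grip": the finger opening in mm, from 0 to 87. A call has 1 to 10 rows; each row shifts and turns the commanded pose from where the row before left it, along the tool's axes as they then stand; what a row does not reach is not made up. A row lasts 1/8 s, in which the tool goes at most 62.5 mm and 10.7 degrees, less where a joint would pass 70% of its speed; a pose out of reach is approached as far as the arm can. A call with a gripper value outside its range is refused whole. The fingers move at their own pace and stop on an object; the grip force is fixed at half the most. Time passes only in rows, so rows that do not move let the fingers close. It gives the time, the measured TCP pose, the force, the opening and the grip force at its end, in the units of the state.
- sense(): the state, without advancing time (a new reading comes with each control period).
- capture(name): name is "scene" or "side" or "wrist"; returns a dict with "img" (400x640x3 uint8, red, green, blue), "fx", "fy", "cx", "cy" (pixels), "world_to_cam" (4x4, takes a point from world to camera coordinates); the wrist camera has in their place "mount" (4x4, takes a point from camera to tool coordinates, whose origin is the TCP and whose axes are the flange's). Camera axes: x right, y up, looking along -z (the intrinsics and any distortion apply to the point x, -y, -z); pixel columns grow to the right and rows downward; lengths in m; the calibration is good to about 2 mm. A picture is of the moment at which its call begins: read the wrist's pose just before it. There is no depth.
- finish_job(): hands the job in; it is judged then, once.
Trained networks look in the newest picture that a camera, given by its name, has taken for a name from the list of things; names that differ only in an ending like _2 or _b are one class to them, and where a whole thing is asked for, a point or a joint stands for the part that bears it (a point fixed in the world has none). Each returns a list of dicts, best first, with "score" (0 to 1); they miss things now and then, are a little off and sometimes report something else, mostly with a low value. They report only what shows in the picture. A call takes as long as a camera call.
- silhouettes(camera, label): "mask" (400x640 bool, what is visible of it) and "point" ([column, row] in pixels, amid what is visible of it).
- landmark_of(camera, label): "point" ([column, row] in pixels: a listed point, or the origin of a listed thing).
The state is a dict: "time_s": time; "joints": joint angles; "joint_velocities": joint speeds; "effort": joint torques, N m; "tcp_pos": TCP position; "ee_rot": TCP orientation; "wrist_force": force on the tool from outside, world axes, zero at the start; "moment": the same for the moment, N m; "gripper_width": opening from 0.0 (shut) to 1.0 (fully open); "gripper_force": force on a finger pad.
Only numpy, scipy, OpenCV 4.12 (cv2) and the standard library are available. Lean on these libraries where they do the work, as an engineer would, in place of code of your own. Each camera call takes 0.05 s, during which the arm holds its last target. There are 200 camera calls.

### The job

The battery pack's metal cover is held by two push-and-turn screws, and one has been left open, its wing standing across the pack. Take the screwdriver out of its stand, press its bit into that screw's cup and, still pressing, turn clockwise to the stop so that the wing lies along the pack. Do not turn the screw with the fingers, leave the other screw locked, and stand the screwdriver back upright in its stand.

Things in the scene. Friction and masses are not known exactly. Their poses are not given: they have to be found in the camera images.
- screwdriver: Screwdriver, 191 mm, 0.09 kg, standing bit down in the stand. Straight black handle 89 mm long, 22 mm (along its y) by 25 mm (along its z): grip it from above on either pair of sides, 30 to 40 N. Steel shank 6 mm thick, 101 mm long. x axis runs from bit to handle, up when upright. On the tool's axis, the handle spans 101 to 190 mm above the bit's end; its top 75 mm are good to grip.
- bit_tip (a point): End of the screwdriver's bit, on the tool's axis; same axes as the screwdriver.
- cover_screw_recess (a point): Where the bit's end rests (within 2 mm) in the open screw's cup, on its axis. The screw: a steel wing 56 x 20 x 6 mm with a funnel cup on top, mouth 26 mm wide, rim 15 mm above this point, narrowing at 60 degrees to a square recess that the bit drives at any yaw while pressed. The screw springs down up to 10 mm at about 2.2 N per mm, and this point with it; 6 to 10 mm of push drives it well.
- cover_screw (a joint): Turn of the open screw, rad: 0 = wing across the pack (open), grows clockwise seen from above, 1.25 = wing along the pack, on its stop (locked). It starts at 0 to 0.15, stays where it is left, and turns easily (0.003 N m); the bit may lag or slip by some degrees, so turn the driver 1.3 to 1.5 rad.
- other_screw (a joint): Turn of the second, identical screw at the other end of the pack, same scale; it starts locked at 1.2 to 1.25 with its wing along the pack and must stay so.
- battery_pack: Grey e-bike battery pack with an aluminium cover, fixed, 100 x 300 mm, 48 mm high with the cover. Origin at the middle of its underside, long side along y, z up. The two screws sit on its long middle line, 85 mm either side of the middle, rims 86 mm above the worktop; the open one may be at either end: its wing lies across the pack.
- stand_socket (a point): Floor of the stand's tube, on its axis, 10 mm above the worktop: the bit's end rests here. The stand is fixed: a round dark foot 68 mm wide and a metal tube of 10 mm bore that widens, from 58 to 76 mm above the worktop, to a funnel mouth 33 mm wide. z up. A released screwdriver may lean a few degrees in it.

How it is judged:
By the outcome, as a careful person would: the job done as asked, in the order asked, and still so for the second after the job is handed in, with the robot touching nothing.
It also fails if it takes over 56 s, if anything falls off the work surface, if the arm or the gripper's body presses on something with over 40 N, if the wrist force passes 120 N, or if a joint passes its speed limit or range.

## Working session

There is one attempt and no reset: what is moved stays moved. The work goes in short steps, Python scripts to look and compute and a tool call to move; the robot and the scene stay as the last step left them, time stands still between calls to the robot, and variables do not carry over. Pictures are saved under pics/ and viewed, at most 12 in all, crops included, and the job is handed in when it is done.

Besides the shell and the picture viewer there is one more tool, called after "Call:" as name(argument=value, ...), one argument or row to a line, values as JSON. step_arm: Moves the arm, as the interface text tells. Its arguments: {"type":"object","properties":{"linear":{"type":"array"},"delta_rot":{"type":"array"},"grip":{"type":"array"}},"required":["linear","delta_rot","grip"]}

```bash
mkdir -p pics; cat > h.py <<'E'
import numpy as np, cv2
from station import sense, capture, finish_job, silhouettes, landmark_of
np.set_printoptions(precision=4,suppress=True)
def cam(name):
    s=sense(); c=capture(name)
    if name=="wrist":
        T=np.eye(4);T[:3,:3]=s["ee_rot"];T[:3,3]=s["tcp_pos"]
        c["c2w"]=T@np.array(c["mount"])
    else: c["c2w"]=np.linalg.inv(np.array(c["world_to_cam"]))
    return c
def ray(c,p):
    d=np.array([(p[0]-c["cx"])/c["fx"],-(p[1]-c["cy"])/c["fy"],-1.])
    d=c["c2w"][:3,:3]@d
    return c["c2w"][:3,3],d/np.linalg.norm(d)
def atz(c,p,z):
    o,d=ray(c,p); return o+d*(z-o[2])/d[2]
def proj(c,X):
    q=np.linalg.inv(c["c2w"])@np.r_[X,1]
    return np.array([c["cx"]+c["fx"]*q[0]/-q[2], c["cy"]-c["fy"]*q[1]/-q[2]])
def tri(rs):
    A=np.zeros((3,3));b=np.zeros(3)
    for o,d in rs:
        P=np.eye(3)-np.outer(d,d);A+=P;b+=P@o
    x=np.linalg.solve(A,b)
    return x,[float(np.linalg.norm((np.eye(3)-np.outer(d,d))@(x-o))) for o,d in rs]
def save(c,n): cv2.imwrite("pics/"+n+".png",c["img"][:,:,::-1])
E
cat > m.py <<'E'
from h import *
s=sense();print({k:np.array(v) for k,v in s.items()})
R={}
ims=[]
for n in ["scene","side","wrist"]:
    c=cam(n);ims.append(c["img"]);print(n,[k for k in c if k!="img"])
    for l in ["screwdriver","bit_tip","cover_screw_recess","battery_pack","stand_socket"]:
        L=landmark_of(n,l)
        for q in L[:2]:
            print(n,l,round(q["score"],2),np.array(q["point"]))
        if L: R.setdefault(l,[]).append(ray(c,L[0]["point"]))
    for l in ["screwdriver","cover_screw"]:
        for q in silhouettes(n,l)[:2]: print(" sil",l,round(q["score"],2),q["point"],int(q["mask"].sum()))
for l,r in R.items():
    if len(r)>1: print(l,*tri(r))
    for i in range(len(r)):
        for j in range(i): print("  ",i,j,*tri([r[i],r[j]]))
big=np.vstack(ims[:2]);cv2.imwrite("pics/a.png",cv2.resize(big,(480,600))[:,:,::-1])
cv2.imwrite("pics/w.png",ims[2][:,:,::-1])
cv2.imwrite("pics/s.png",ims[0][:,:,::-1])
E
python3 m.py
```

```text
{'time_s': array(0.), 'joints': array([ 87.1785,  22.0893,   0.381 ,  -0.0299, -68.4113, -14.8149]), 'joint_velocities': array([ 0.011 ,  0.071 ,  0.084 , -0.0931,  0.1202,  0.0566]), 'effort': array([ -0.0005, -39.0672,  18.7405,   4.2199,   0.011 ,  -0.0002]), 'tcp_pos': array([0.1892, 0.5951, 0.2215]), 'ee_rot': array([[ 0.9529, -0.3032, -0.0006],
       [-0.3032, -0.9529, -0.0021],
       [ 0.0001,  0.0021, -1.    ]]), 'wrist_force': array([-0.4729, -0.3534, -0.7698]), 'moment': array([-0.0251, -0.0055,  0.0024]), 'gripper_force': array(0.), 'gripper_width': array(1.0005)}
scene ['fx', 'fy', 'cx', 'cy', 'world_to_cam', 'c2w']
scene screwdriver 0.63 [268.4 164.9]
scene cover_screw_recess 0.91 [399.8 279.2]
scene battery_pack 0.65 [374.4 285.9]
 sil screwdriver 0.65 [262.1, 147.4] 338
 sil cover_screw 0.68 [399.5, 278.7] 527
side ['fx', 'fy', 'cx', 'cy', 'world_to_cam', 'c2w']
side screwdriver 0.7 [295.  275.6]
side screwdriver 0.51 [366.6 167.7]
side cover_screw_recess 0.21 [300.5 311.2]
side battery_pack 0.93 [350.9 198. ]
side stand_socket 0.72 [302.  312.3]
 sil screwdriver 0.75 [300.0, 260.0] 437
 sil cover_screw 0.55 [368.4, 163.7] 130
wrist ['fx', 'fy', 'cx', 'cy', 'mount', 'c2w']
screwdriver [0.5517 0.2248 0.1092] [0.0001781606880372147, 0.00017816068803712187]
   1 0 [0.5517 0.2248 0.1092] [0.00017816068803712187, 0.0001781606880372147]
cover_screw_recess [ 0.6702 -0.0298 -0.2259] [0.09308426085961627, 0.0930842608596162]
   1 0 [ 0.6702 -0.0298 -0.2259] [0.0930842608596162, 0.09308426085961627]
battery_pack [ 0.4937 -0.2059  0.0027] [0.0020133605806782846, 0.0020133605806783132]
   1 0 [ 0.4937 -0.2059  0.0027] [0.0020133605806783132, 0.0020133605806782846]
```

View pics/s.png

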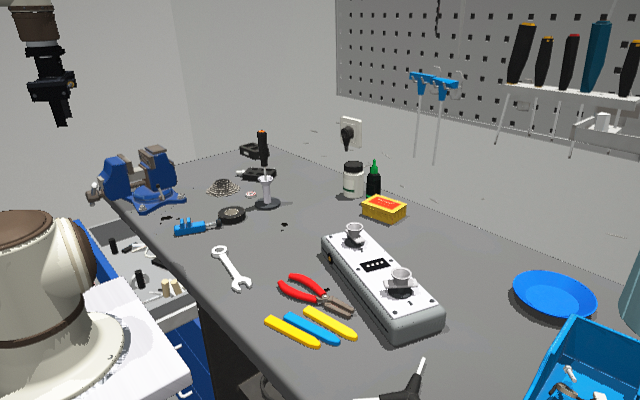

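View pics/a.png

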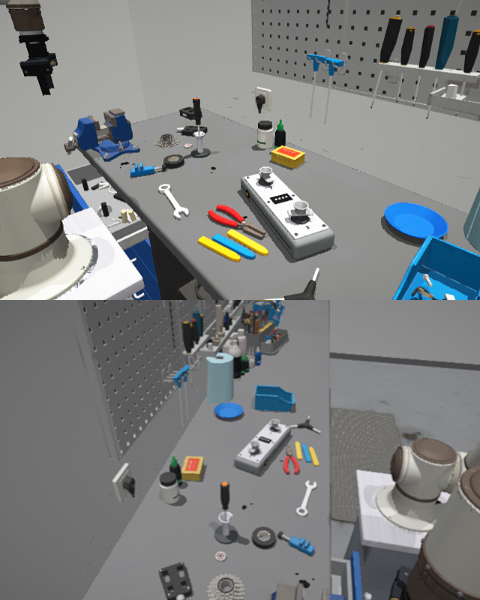

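```bash
python3 - <<'E'
from h import *
s=cam("scene");d=cam("side")
print("cam pos",s["c2w"][:3,3],d["c2w"][:3,3])
print("recess scene@.071",atz(s,[399.8,279.2],.071),"side(368.4,163.7)@.078",atz(d,[368.4,163.7],.078))
print("socket side",atz(d,[302,312.3],.010))
print("mount",np.array(capture("wrist")["mount"]))
E
```

```text
cam pos [ 0.0171 -0.6339  0.4837] [0.3793 0.8486 0.7834]
recess scene@.071 [ 0.4675 -0.2824  0.071 ] side(368.4,163.7)@.078 [ 0.4592 -0.2841  0.078 ]
socket side [0.5363 0.2348 0.01  ]
mount [[ 0.0008  0.9612  0.2759  0.0751]
 [ 1.     -0.0008  0.     -0.    ]
 [ 0.0002  0.2759 -0.9612 -0.1635]
 [ 0.      0.      0.      1.    ]]
```

The scene shows the screwdriver in its stand near (265,190). The open screw is at the near end of the pack (400,279) and the locked one is at (354,234). I'll move above the stand.

Call:
step_arm(
  linear=[
    [40,20,-40],
    [45,24,-40],
    [45,24,-30],
    [45,24,0],
    [45,24,0],
    [45,24,0],
    [45,24,0],
    [45,24,0],
    [45,24,0],
    [45,25,0],
  ],
  delta_rot=[
    [0,0,0],
    [0,0,0],
    [0,0,0],
    [0,0,0],
    [0,0,0],
    [0,0,0],
    [0,0,0],
    [0,0,0],
    [0,0,0],
    [0,0,0],
  ],
  grip=[87,87,87,87,87,87,87,87,87,87],
)

```text
time_s: 2.6
tcp_pos: [0.5413, 0.235, 0.3313]
ee_rot: [[0.953, -0.303, 0.0], [-0.303, -0.953, 0.0], [0.0, -0.0, -1.0]]
wrist_force: [0.7, 0.0, 0.9]
gripper_width: 0.998
gripper_force: 0.0
```

```bash
cat > m2.py <<'E'
from h import *
import sys
s=sense();print(s["time_s"],s["tcp_pos"],np.array(s["joints"]),s["wrist_force"]);print(s["ee_rot"])
c=cam("wrist");save(c,sys.argv[1])
for l in ["screwdriver","bit_tip","stand_socket","cover_screw_recess"]:
    for q in landmark_of("wrist",l)[:2]:
        z={"screwdriver":.1,"bit_tip":.01,"stand_socket":.01,"cover_screw_recess":.071}[l]
        print(l,round(q["score"],2),q["point"],atz(c,q["point"],z))
for q in silhouettes("wrist","screwdriver")[:1]: print(q["score"],q["point"],q["mask"].sum())
E
python3 m2.py w1
```

```text
2.6 [0.5413 0.235  0.3313] [ 39.1738  15.5573   6.4097   0.0007 -80.8263  33.2015] [0.7066 0.0043 0.861 ]
[[ 0.9531 -0.3028  0.0004]
 [-0.3028 -0.9531  0.0003]
 [ 0.0003 -0.0004 -1.    ]]
screwdriver 0.87 [319.5, 156.6] [0.5537 0.2298 0.1   ]
stand_socket 0.9 [319.3, 158.7] [0.5374 0.235  0.01  ]
0.89 [324.4, 181.9] 776
```

View pics/w1.png

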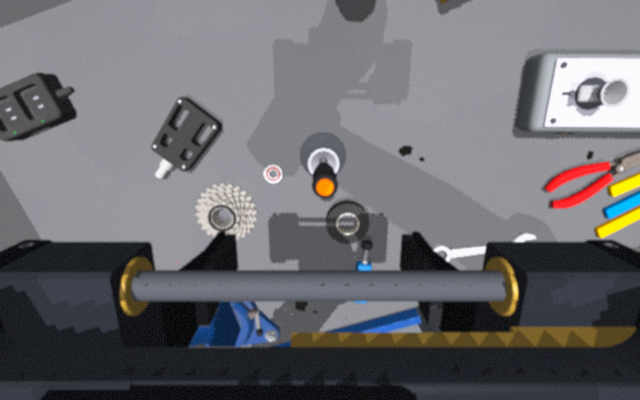

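```bash
python3 - <<'E'
from h import *
c=cam("wrist")
im=c["img"][110:230,260:390]
cv2.imwrite("pics/w1c.png",cv2.resize(im,(650,600),interpolation=cv2.INTER_CUBIC)[:,:,::-1])
g=c["img"].astype(int)
m=(g[...,0]>200)&(g[...,1]>90)&(g[...,1]<170)&(g[...,2]<80)
m[:,:300]=0;m[:,350:]=0;m[230:]=0
ys,xs=np.nonzero(m);print(len(xs),xs.mean(),ys.mean())
p=atz(c,[xs.mean(),ys.mean()],.2);print("top",p)
(ctr,sz,a)=cv2.minAreaRect(np.c_[xs,ys].astype(np.float32));print(ctr,sz,a)
k=landmark_of("wrist","stand_socket")[0]["point"];print("socket",atz(c,k,.01))
print("proj vertical",[proj(c,[.5374,.235,z]) for z in (.01,.1,.2)])
E
```

```text
201 325.3482587064677 184.93034825870646
top [0.5409 0.2297 0.2   ]
(326.0, 185.0) (16.0, 16.0) 90.0
socket [0.5418 0.2328 0.01  ]
proj vertical [array([320.0434, 157.3873]), array([320.3753, 169.2008]), array([320.9653, 190.1986])]
```

View pics/w1c.png

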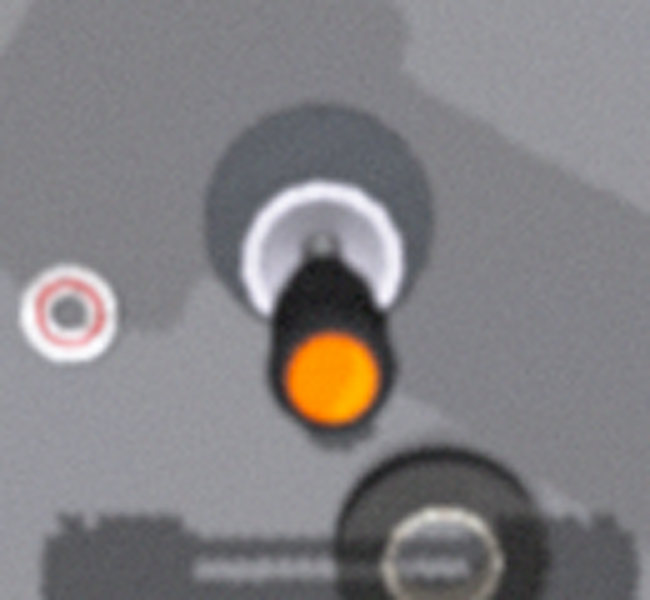

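The orange handle top is at (326,185), the tube mouth is centred near (324.6,162.4) and the foot near (324,153). The tool leans only slightly.

```bash
python3 - <<'E'
from h import *
c=cam("wrist")
print("foot",atz(c,[323.8,153],.008),"mouth",atz(c,[324.6,162.4],.076))
c=cam("scene")
g=c["img"].astype(int)
m=(g[...,0]>200)&(g[...,1]>90)&(g[...,1]<170)&(g[...,2]<80);m[:,:240]=0;m[:,290:]=0;m[:115]=0;m[150:]=0
ys,xs=np.nonzero(m);print(len(xs),xs.mean(),ys.mean(),proj(c,[.541,.23,.2]),proj(c,[.539,.232,.01]))
E
```

```text
foot [0.5414 0.2284 0.008 ] mouth [0.5395 0.229  0.076 ]
5 261.0 131.0 [260.6776 130.5857] [265.8875 200.515 ]
```

Call:
step_arm(
  linear=[
    [1,5.5,25],
    [0,0,40],
    [0,0,40],
    [0,0,40],
    [0,0,30],
    [0,0,10],
    [0,0,0],
    [0,0,0],
    [0,0,0],
    [0,0,0],
  ],
  delta_rot=[
    [0,0,0],
    [0,0,0],
    [0,0,0],
    [0,0,0],
    [0,0,0],
    [0,0,0],
    [0,0,0],
    [0,0,0],
    [0,0,0],
    [0,0,0],
  ],
  grip=[87,87,87,87,87,87,87,10,10,10],
)

```text
time_s: 4.35
tcp_pos: [0.5399, 0.2309, 0.1469]
ee_rot: [[0.953, -0.303, 0.001], [-0.303, -0.953, 0.001], [0.001, -0.001, -1.0]]
wrist_force: [1.0, -0.7, 0.4]
gripper_width: 0.742
gripper_force: 0.0
```

Call:
step_arm(
  linear=[
    [0,0,0],
    [0,0,0],
    [0,0,0],
    [0,0,0],
  ],
  delta_rot=[
    [0,0,0],
    [0,0,0],
    [0,0,0],
    [0,0,0],
  ],
  grip=[10,10,10,10],
)

```text
time_s: 4.85
tcp_pos: [0.5396, 0.2306, 0.146]
ee_rot: [[0.953, -0.303, -0.0], [-0.303, -0.953, -0.0], [-0.0, 0.0, -1.0]]
wrist_force: [-0.4, -0.8, -0.2]
gripper_width: 0.334
gripper_force: 30.0
```

Call:
step_arm(
  linear=[
    [0,0,0],
    [0,0,0],
    [0,0,0],
  ],
  delta_rot=[
    [0,0,0],
    [0,0,0],
    [0,0,0],
  ],
  grip=[10,10,10],
)

```text
time_s: 5.22
tcp_pos: [0.5396, 0.2307, 0.1461]
ee_rot: [[0.953, -0.303, -0.0], [-0.303, -0.953, -0.0], [-0.0, 0.0, -1.0]]
wrist_force: [-0.6, -0.5, 0.2]
gripper_width: 0.328
gripper_force: 30.0
```

```bash
python3 - <<'E'
from h import *
print(sense()["gripper_width"])
c=cam("wrist");im=c["img"][100:330,200:450]
cv2.imwrite("pics/w2c.png",cv2.resize(im,None,fx=2.6,fy=2.6,interpolation=cv2.INTER_CUBIC)[:,:,::-1])
E
```

```text
0.32764294155982937
```

View pics/w2c.png

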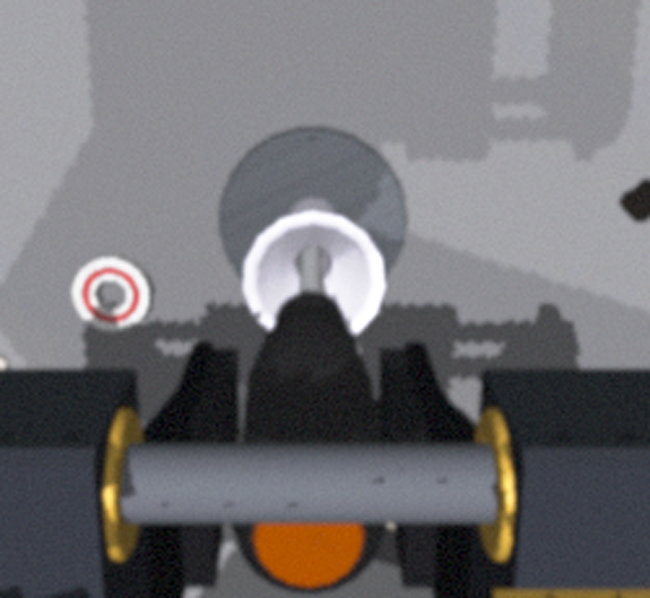

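The handle is held on a diagonal (28.5 mm), so I'll regrip with the gripper turned.

Call:
step_arm(
  linear=[
    [0,0,0],
    [0,0,0],
    [0,0,0],
    [0,0,0],
    [0,0,0],
    [0,0,0],
    [0,0,0],
    [0,0,0],
  ],
  delta_rot=[
    [0,0,0],
    [0,0,0],
    [0,0,0.15],
    [0,0,0.15],
    [0,0,0],
    [0,0,0],
    [0,0,0],
    [0,0,0],
  ],
  grip=[45,45,45,45,10,10,10,10],
)

```text
time_s: 6.28
tcp_pos: [0.5396, 0.2307, 0.1462]
ee_rot: [[0.821, -0.571, 0.0], [-0.571, -0.821, 0.0], [0.0, -0.0, -1.0]]
wrist_force: [0.3, -0.3, 0.6]
gripper_width: 0.352
gripper_force: 30.0
```

Call:
step_arm(
  linear=[
    [0,0,0],
    [0,0,0],
    [0,0,0],
    [0,0,0],
    [0,0,0],
    [0,0,0],
    [0,0,0],
    [0,0,0],
    [0,0,0],
    [0,0,0],
  ],
  delta_rot=[
    [0,0,0],
    [0,0,0],
    [0,0,-0.15],
    [0,0,-0.15],
    [0,0,-0.15],
    [0,0,-0.15],
    [0,0,0],
    [0,0,0],
    [0,0,0],
    [0,0,0],
  ],
  grip=[45,45,45,45,45,45,10,10,10,10],
)

```text
time_s: 7.52
tcp_pos: [0.5396, 0.2306, 0.1461]
ee_rot: [[1.0, -0.008, -0.0], [-0.008, -1.0, -0.0], [-0.0, 0.0, -1.0]]
wrist_force: [0.4, 1.0, -0.7]
gripper_width: 0.254
gripper_force: 30.0
```

A 22.1 mm flat grip. I'll lift and carry it toward the pack.

Call:
step_arm(
  linear=[
    [0,0,-10],
    [0,0,-25],
    [0,0,-35],
    [0,0,-40],
    [0,0,-40],
    [0,0,-10],
    [-7,25,0],
    [-8,45,0],
    [-8,50,0],
    [-8,50,0],
  ],
  delta_rot=[
    [0,0,0],
    [0,0,0],
    [0,0,0],
    [0,0,0],
    [0,0,0],
    [0,0,0],
    [0,0,0],
    [0,0,0],
    [0,0,0],
    [0,0,0],
  ],
  grip=[10,10,10,10,10,10,10,10,10,10],
)

```text
time_s: 8.78
tcp_pos: [0.5063, 0.0596, 0.3053]
ee_rot: [[1.0, -0.007, -0.002], [-0.007, -1.0, -0.0], [-0.002, 0.0, -1.0]]
wrist_force: [1.5, -0.7, -0.4]
gripper_width: 0.251
gripper_force: 30.0
```

Call:
step_arm(
  linear=[
    [-8,50,0],
    [-8,50,0],
    [-8,50,0],
    [-8,50,0],
    [-8,45,0],
    [0,30,0],
    [0,10,0],
    [0,0,0],
    [0,0,0],
  ],
  delta_rot=[
    [0,0,0],
    [0,0,0],
    [0,0,0],
    [0,0,0],
    [0,0,0],
    [0,0,0],
    [0,0,0],
    [0,0,0],
    [0,0,0],
  ],
  grip=[10,10,10,10,10,10,10,10,10],
)

```text
time_s: 9.9
tcp_pos: [0.4651, -0.2228, 0.3059]
ee_rot: [[1.0, -0.007, -0.0], [-0.007, -1.0, 0.0], [-0.0, -0.0, -1.0]]
wrist_force: [-0.1, 0.1, -1.2]
gripper_width: 0.252
gripper_force: 30.0
```

```bash
cat > m3.py <<'E'
from h import *
import sys
s=sense();print(s["time_s"],s["tcp_pos"],np.array(s["joints"]),s["wrist_force"],s["gripper_width"])
R=np.array(s["ee_rot"]);t=np.array(s["tcp_pos"]);bit=t+R@[0,0,.136];print("nominal bit",bit)
rs={}
for n in ["wrist","scene","side"]:
    c=cam(n)
    if n=="wrist": save(c,sys.argv[1])
    for l,z in [("bit_tip",bit[2]),("cover_screw_recess",.071),("screwdriver",.1)]:
        for q in landmark_of(n,l)[:2]:
            print(n,l,round(q["score"],2),q["point"],atz(c,q["point"],z))
            rs.setdefault(l,[]).append(ray(c,q["point"]))
    for q in silhouettes(n,"cover_screw")[:2]: print(n," sil",round(q["score"],2),q["point"],int(q["mask"].sum()))
    print(n,"bit proj",proj(c,bit))
E
python3 m3.py w3
```

```text
9.9 [ 0.4651 -0.2228  0.3059] [ -7.5631   8.4     -6.2923  -0.0206 -75.3304  97.1808] [-0.1367  0.0582 -1.207 ] 0.2517299131226442
nominal bit [ 0.4651 -0.2228  0.1699]
wrist bit_tip 0.72 [319.8, 188.2] [ 0.4638 -0.224   0.1699]
wrist cover_screw_recess 0.82 [371.4, 164.2] [ 0.4682 -0.2869  0.071 ]
wrist screwdriver 0.91 [317.7, 199.0] [ 0.4331 -0.2216  0.1   ]
wrist  sil 0.78 [371.3, 170.9] 1021
wrist bit proj [318.5455 186.9233]
scene bit_tip 0.79 [373.7, 215.5] [ 0.4598 -0.2273  0.1699]
scene cover_screw_recess 0.69 [397.6, 279.6] [ 0.464  -0.2807  0.071 ]
scene screwdriver 0.63 [379.1, 154.0] [0.8345 0.1047 0.1   ]
scene  sil 0.62 [399.2, 279.7] 474
scene bit proj [373.946  213.5366]
side bit_tip 0.59 [366.5, 145.7] [ 0.4645 -0.2261  0.1699]
side cover_screw_recess 0.45 [363.5, 167.7] [ 0.4714 -0.2705  0.071 ]
side screwdriver 0.44 [363.7, 113.2] [ 0.51   -0.5649  0.1   ]
side  sil 0.51 [365.5, 163.9] 156
side bit proj [366.1441 146.2811]
```

View pics/w3.png

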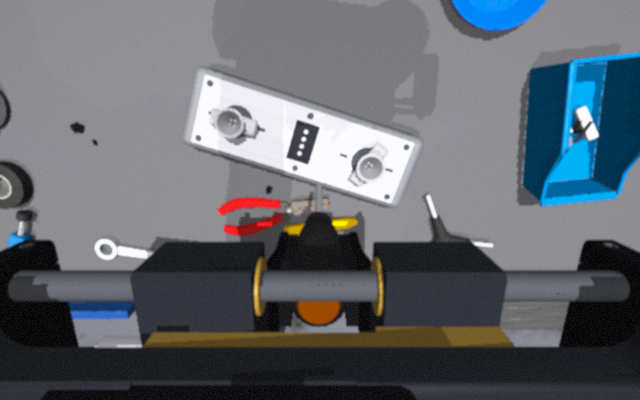

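The wrist view shows the open cup at about (371,165), with its wing across the pack. The bit is at (320,188), where I expected it.

Call:
step_arm(
  linear=[
    [1,20,0],
    [1,20,0],
    [1.5,21.5,10],
    [0,0,30],
    [0,0,20],
    [0,0,0],
    [0,0,0],
  ],
  delta_rot=[
    [0,0,0],
    [0,0,0],
    [0,0,0],
    [0,0,0],
    [0,0,0],
    [0,0,0],
    [0,0,0],
  ],
  grip=[10,10,10,10,10,10,10],
)

```text
time_s: 11.52
tcp_pos: [0.4687, -0.2856, 0.2472]
ee_rot: [[1.0, -0.008, 0.002], [-0.008, -1.0, -0.001], [0.002, 0.001, -1.0]]
wrist_force: [-0.2, -0.2, -1.4]
gripper_width: 0.248
gripper_force: 30.0
```

```bash
cat >> m3.py <<'E'
    if n!="side":
        im=c["img"]; x,y=proj(c,bit).astype(int); k=im[max(0,y-50):y+70,x-65:x+65]
        cv2.imwrite("pics/%s_%s.png"%(sys.argv[1],n),cv2.resize(k,(390,360),interpolation=cv2.INTER_CUBIC)[:,:,::-1])
a=[cv2.imread("pics/%s_%s.png"%(sys.argv[1],n)) for n in("wrist","scene")]
cv2.imwrite("pics/%s_both.png"%sys.argv[1],np.hstack(a))
E
python3 m3.py w4
```

```text
11.525 [ 0.4687 -0.2856  0.2472] [-14.4082  13.5759  -8.1521   0.0389 -68.1733 103.9625] [-0.182  -0.1587 -1.3687] 0.24840359517420946
nominal bit [ 0.4689 -0.2857  0.1112]
wrist bit_tip 0.94 [315.1, 188.6] [ 0.4673 -0.2825  0.1112]
wrist cover_screw_recess 0.74 [318.4, 179.9] [ 0.4664 -0.2856  0.071 ]
wrist cover_screw_recess 0.48 [251.1, 149.1] [ 0.4991 -0.2172  0.071 ]
wrist screwdriver 0.75 [318.3, 201.5] [ 0.4514 -0.2854  0.1   ]
wrist  sil 0.95 [318.1, 181.2] 1136
wrist  sil 0.33 [242.0, 149.5] 20534
wrist bit proj [318.5436 186.9259]
scene bit_tip 0.96 [405.2, 260.2] [ 0.4683 -0.2897  0.1112]
scene cover_screw_recess 0.82 [399.5, 279.9] [ 0.4657 -0.2833  0.071 ]
scene screwdriver 0.87 [413.8, 202.2] [ 0.6632 -0.152   0.1   ]
scene  sil 0.97 [400.1, 279.2] 533
scene bit proj [403.4672 259.0204]
side bit_tip 0.5 [366.3, 154.2] [ 0.4673 -0.2805  0.1112]
side cover_screw_recess 0.42 [366.7, 168.2] [ 0.4619 -0.2699  0.071 ]
side screwdriver 0.48 [365.7, 121.4] [ 0.496  -0.5063  0.1   ]
side  sil 0.52 [366.7, 164.6] 148
side bit proj [365.9911 153.2159]
```

View pics/w4_both.png

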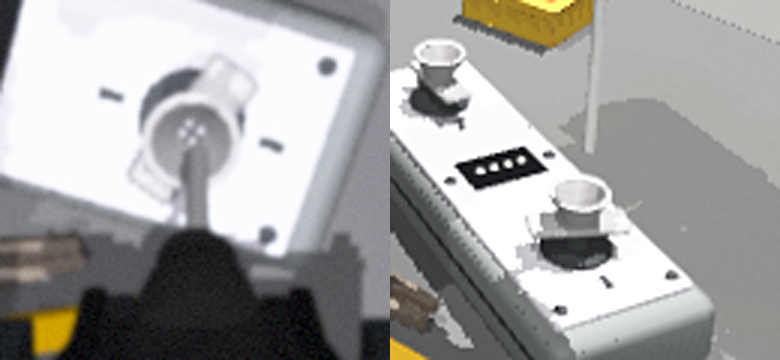

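The bit is above the funnel within a few mm. I'll nudge it and descend.

Call:
step_arm(
  linear=[
    [-2,-2,5],
    [0,0,10],
    [0,0,10],
    [0,0,8],
    [0,0,5],
    [0,0,2],
    [0,0,0],
  ],
  delta_rot=[
    [0,0,0],
    [0,0,0],
    [0,0,0],
    [0,0,0],
    [0,0,0],
    [0,0,0],
    [0,0,0],
  ],
  grip=[10,10,10,10,10,10,10],
)

```text
time_s: 13.15
tcp_pos: [0.4659, -0.2834, 0.2066]
ee_rot: [[1.0, -0.008, -0.0], [-0.008, -1.0, -0.0], [-0.0, 0.0, -1.0]]
wrist_force: [-1.4, 0.1, 0.9]
gripper_width: 0.255
gripper_force: 30.0
```

Call:
step_arm(
  linear=[
    [0,0,3],
    [0,0,3],
    [0,0,2],
    [0,0,0],
    [0,0,0],
  ],
  delta_rot=[
    [0,0,0],
    [0,0,0],
    [0,0,0],
    [0,0,0],
    [0,0,0],
  ],
  grip=[10,10,10,10,10],
)

```text
time_s: 13.78
tcp_pos: [0.4661, -0.2837, 0.2008]
ee_rot: [[1.0, -0.007, 0.001], [-0.007, -1.0, -0.002], [0.001, 0.002, -1.0]]
wrist_force: [-3.6, 1.5, 12.4]
gripper_width: 0.251
gripper_force: 30.0
```

Call:
step_arm(
  linear=[
    [-1,-0.5,1.5],
    [0,0,0],
    [0,0,0],
    [0,0,0],
    [0,0,0],
    [0,0,0],
    [0,0,0],
    [0,0,0],
  ],
  delta_rot=[
    [0,0,0],
    [0,0,0],
    [0,0,0.1],
    [0,0,0.12],
    [0,0,0.12],
    [0,0,0.12],
    [0,0,0.12],
    [0,0,0.12],
  ],
  grip=[10,10,10,10,10,10,10,10],
)

```text
time_s: 14.78
tcp_pos: [0.466, -0.2831, 0.1999]
ee_rot: [[0.758, -0.652, 0.004], [-0.652, -0.758, -0.002], [0.004, -0.001, -1.0]]
wrist_force: [-3.5, 2.7, 12.8]
gripper_width: 0.253
gripper_force: 30.0
```

Call:
step_arm(
  linear=[
    [0,0,0],
    [0,0,0],
    [0,0,0],
    [0,0,0],
    [0,0,0],
    [0,0,0],
    [0,0,0],
    [0,0,0],
  ],
  delta_rot=[
    [0,0,0.12],
    [0,0,0.12],
    [0,0,0.12],
    [0,0,0.12],
    [0,0,0.12],
    [0,0,0.1],
    [0,0,0],
    [0,0,0],
  ],
  grip=[10,10,10,10,10,10,10,10],
)

```text
time_s: 15.78
tcp_pos: [0.4666, -0.2827, 0.1998]
ee_rot: [[0.163, -0.987, 0.005], [-0.987, -0.163, -0.001], [0.002, -0.005, -1.0]]
wrist_force: [-2.3, 3.7, 13.5]
gripper_width: 0.251
gripper_force: 30.0
```

```bash
python3 - <<'E'
from h import *
s=sense();print(np.array(s["joints"]),s["moment"],s["wrist_force"])
c=cam("scene");d=cam("wrist")
a=cv2.resize(c["img"][215:335,315:445],(390,360));print(proj(d,[.466,-.284,.07]))
b=cv2.resize(d["img"][100:240,250:402],(390,360))
cv2.imwrite("pics/t.png",np.hstack([a,b])[:,:,::-1])
E
```

```text
[-14.174   15.2248 -12.9852   0.0085 -61.4937  23.5622] [1.7544 0.6983 0.0235] [-2.2536  3.7014 13.4834]
[319.4902 187.7453]
```

View pics/t.png

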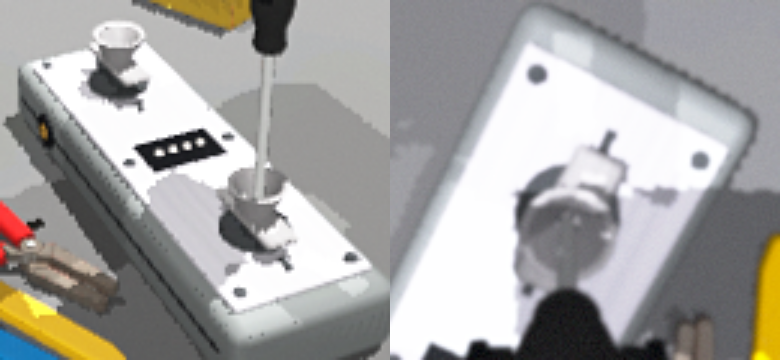

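The wing now lies along the pack like the other screw. I'll turn slightly more against the stop, then withdraw straight up.

Call:
step_arm(
  linear=[
    [0,0,0],
    [0,0,0],
    [0,0,-4],
    [0,0,-6],
    [0,0,-15],
    [0,0,-25],
    [0,0,-40],
    [0,0,-25],
    [0,0,0],
  ],
  delta_rot=[
    [0,0,0.08],
    [0,0,0],
    [0,0,0],
    [0,0,0],
    [0,0,0],
    [0,0,0],
    [0,0,0],
    [0,0,0],
    [0,0,0],
  ],
  grip=[10,10,10,10,10,10,10,10,10],
)

```text
time_s: 17.0
tcp_pos: [0.466, -0.2832, 0.3139]
ee_rot: [[0.083, -0.997, 0.005], [-0.997, -0.083, -0.002], [0.002, -0.005, -1.0]]
wrist_force: [-0.2, -1.3, -2.1]
gripper_width: 0.253
gripper_force: 30.0
```

```bash
python3 - <<'E'
from h import *
s=sense();R=np.array(s["ee_rot"]);bit=s["tcp_pos"]+R@[0,0,.136];print(s["tcp_pos"],bit)
c=cam("scene");d=cam("wrist");print([ (q["score"],q["point"]) for q in landmark_of("wrist","bit_tip")],proj(d,bit))
q=landmark_of("wrist","bit_tip")
if q: print(atz(d,q[0]["point"],bit[2]))
q=landmark_of("scene","bit_tip")
if q: print(q[0]["point"],proj(c,bit))
a=cv2.resize(c["img"][215:335,315:445],(390,360))
b=cv2.resize(d["img"][60:240,220:415],(390,360))
cv2.imwrite("pics/t2.png",np.hstack([a,b])[:,:,::-1])
E
```

```text
[ 0.466  -0.2832  0.3139] [ 0.4667 -0.2834  0.1779]
[(0.64, [316.7, 182.4])] [316.4874 186.652 ]
[ 0.4668 -0.2875  0.1779]
[403.2, 224.6] [403.9977 222.0406]
```

View pics/t2.png

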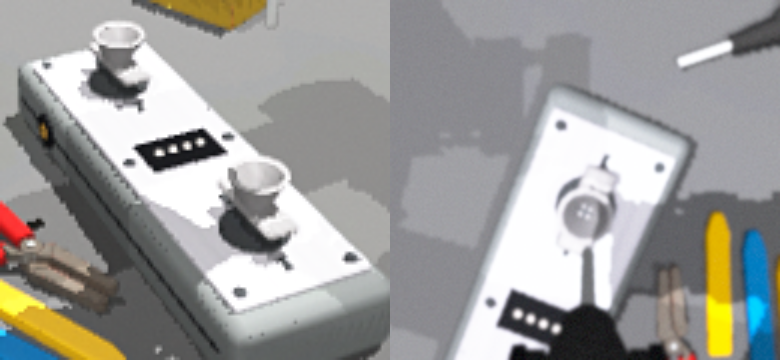

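The wing is along the pack and matches the other screw. Now back to the stand.

Call:
step_arm(
  linear=[
    [-25,-6,0],
    [-45,-10,0],
    [-50,-12,0],
    [-52,-12,0],
    [-52,-12,0],
    [-52,-12,0],
    [-52,-12,0],
    [-52,-12,0],
    [-50,-12,0],
    [-40,-10,0],
  ],
  delta_rot=[
    [0,0,0],
    [0,0,0],
    [0,0,0],
    [0,0,0],
    [0,0,0],
    [0,0,0],
    [0,0,0],
    [0,0,0],
    [0,0,0],
    [0,0,0],
  ],
  grip=[10,10,10,10,10,10,10,10,10,10],
)

```text
time_s: 18.5
tcp_pos: [0.5355, 0.1967, 0.3103]
ee_rot: [[0.084, -0.996, -0.002], [-0.996, -0.084, -0.001], [0.001, 0.002, -1.0]]
wrist_force: [0.1, -1.2, -0.2]
gripper_width: 0.252
gripper_force: 30.0
```

Call:
step_arm(
  linear=[
    [-25,-5,0],
    [-11,-11,0],
    [0,0,20],
    [0,0,20],
    [0,0,0],
    [0,0,0],
  ],
  delta_rot=[
    [0,0,0],
    [0,0,0],
    [0,0,0],
    [0,0,0],
    [0,0,0],
    [0,0,0],
  ],
  grip=[10,10,10,10,10,10],
)

```text
time_s: 19.25
tcp_pos: [0.5495, 0.2315, 0.2726]
ee_rot: [[0.082, -0.997, 0.001], [-0.997, -0.082, 0.0], [-0.0, -0.001, -1.0]]
wrist_force: [0.2, 0.0, 0.2]
gripper_width: 0.252
gripper_force: 30.0
```

```bash
python3 - <<'E'
from h import *
s=sense();R=np.array(s["ee_rot"]);bit=s["tcp_pos"]+R@[0,0,.136];print(s["time_s"],s["tcp_pos"],bit,s["gripper_width"]);print(R)
for n in ("wrist","scene","side"):
    d=cam(n)
    for l,z in (("bit_tip",bit[2]),("stand_socket",.01)):
        for q in landmark_of(n,l)[:1]: print(n,l,q["score"],q["point"],atz(d,q["point"],z))
    print(n,"bit",proj(d,bit),"axis mouth",proj(d,[.54,.23,.076]))
    if n!="side":
        x,y=proj(d,bit).astype(int);k=cv2.resize(d["img"][max(0,y-60):y+60,x-65:x+65],(390,360),interpolation=cv2.INTER_CUBIC);cv2.imwrite("pics/r_%s.png"%n,k[:,:,::-1])
cv2.imwrite("pics/r.png",np.hstack([cv2.imread("pics/r_%s.png"%n) for n in("wrist","scene")]))
E
```

```text
19.25 [0.5495 0.2315 0.2726] [0.5497 0.2315 0.1366] 0.25155150577657015
[[ 0.0821 -0.9966  0.0015]
 [-0.9966 -0.0821  0.0002]
 [-0.0001 -0.0015 -1.    ]]
wrist bit_tip 0.62 [316.5, 186.7] [0.551  0.2312 0.1366]
wrist stand_socket 0.59 [324.0, 166.1] [0.5418 0.2347 0.01  ]
wrist bit [317.8629 187.0872] axis mouth [326.9029 173.0736]
scene bit_tip 0.84 [266.6, 156.6] [0.5417 0.2142 0.1366]
scene stand_socket 0.57 [268.8, 201.2] [0.5423 0.2232 0.01  ]
scene bit [265.4638 154.196 ] axis mouth [264.5463 177.5474]
side bit_tip 0.96 [295.0, 268.1] [0.5498 0.2302 0.1366]
side stand_socket 0.86 [301.8, 315.3] [0.5348 0.2428 0.01  ]
side bit [294.9104 268.5661] axis mouth [300.3296 289.5055]
```

View pics/r.png

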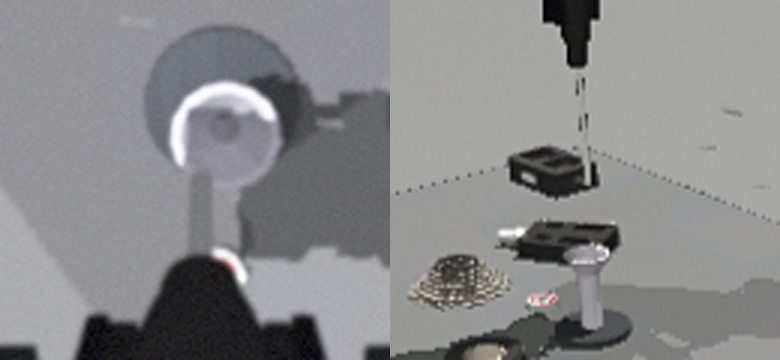

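The bit sits about 10 mm in +x from the tube axis, because my last row overshot sideways. I'll shift back and descend.

Call:
step_arm(
  linear=[
    [0,5,0],
    [0,4.9,0],
    [0,0,20],
    [0,0,25],
    [0,0,20],
    [0,0,10],
    [0,0,10],
    [0,0,0],
  ],
  delta_rot=[
    [0,0,0],
    [0,0,0],
    [0,0,0],
    [0,0,0],
    [0,0,0],
    [0,0,0],
    [0,0,0],
    [0,0,0],
  ],
  grip=[10,10,10,10,10,10,10,10],
)

```text
time_s: 20.7
tcp_pos: [0.5389, 0.2312, 0.1864]
ee_rot: [[0.083, -0.997, -0.0], [-0.997, -0.083, -0.0], [0.0, 0.0, -1.0]]
wrist_force: [-0.6, -0.1, -1.4]
gripper_width: 0.25
gripper_force: 30.0
```

Bit at about 50 mm height, inside the bore with no contact force. I'll continue down.

Call:
step_arm(
  linear=[
    [0.5,-0.5,10],
    [0,0,10],
    [0,0,10],
    [0,0,6],
    [0,0,3],
    [0,0,0],
  ],
  delta_rot=[
    [0,0,0],
    [0,0,0],
    [0,0,0],
    [0,0,0],
    [0,0,0],
    [0,0,0],
  ],
  grip=[10,10,10,10,10,10],
)

```text
time_s: 21.45
tcp_pos: [0.5393, 0.2306, 0.1475]
ee_rot: [[0.083, -0.997, -0.0], [-0.997, -0.083, -0.0], [0.0, 0.0, -1.0]]
wrist_force: [0.3, -0.3, -0.4]
gripper_width: 0.252
gripper_force: 30.0
```

Call:
step_arm(
  linear=[
    [0,0,0.8],
    [0,0,0],
    [0,0,0],
    [0,0,0],
    [0,0,0],
    [0,0,-10],
    [0,0,-30],
    [0,0,-40],
    [0,0,-40],
    [0,0,-30],
  ],
  delta_rot=[
    [0,0,0],
    [0,0,0],
    [0,0,0],
    [0,0,0],
    [0,0,0],
    [0,0,0],
    [0,0,0],
    [0,0,0],
    [0,0,0],
    [0,0,0],
  ],
  grip=[10,87,87,87,87,87,87,87,87,87],
)

```text
time_s: 22.7
tcp_pos: [0.5398, 0.2308, 0.2999]
ee_rot: [[0.083, -0.997, 0.003], [-0.997, -0.083, 0.002], [-0.001, -0.003, -1.0]]
wrist_force: [-0.0, 0.5, 0.6]
gripper_width: 0.994
gripper_force: 0.0
```

Call:
step_arm(
  linear=[
    [0,0,0],
    [0,0,0],
    [0,0,0],
    [0,0,0],
  ],
  delta_rot=[
    [0,0,0],
    [0,0,0],
    [0,0,0],
    [0,0,0],
  ],
  grip=[87,87,87,87],
)

```text
time_s: 23.2
tcp_pos: [0.5392, 0.2305, 0.2959]
ee_rot: [[0.083, -0.997, -0.002], [-0.997, -0.083, -0.001], [0.001, 0.002, -1.0]]
wrist_force: [-0.5, 0.5, -0.3]
gripper_width: 1.0
gripper_force: 0.0
```

```bash
python3 - <<'E'
from h import *
c=cam("scene");save(c,"end")
E
```

```text
(no output)
```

View pics/end.png

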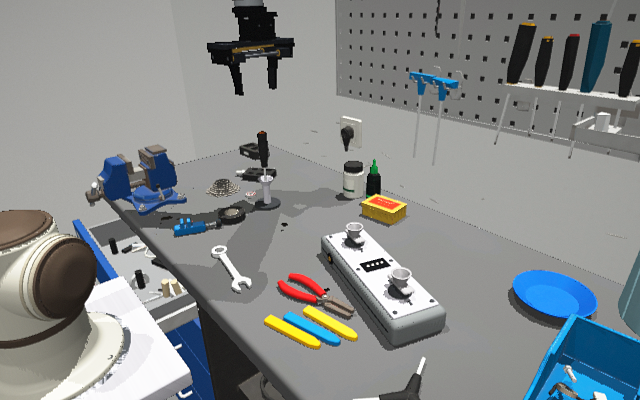

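The driver stands upright in its stand (265,160), both wings lie along the pack, and the gripper is clear.

```bash
python3 -c "
from station import finish_job
print(finish_job())"
```

```text
the job is handed in; nothing more can be done
None
```

I turned the open screw clockwise until its wing lay along the pack, left the other screw untouched, stood the screwdriver back upright in its stand, and handed the job in at about 23 s; the judge gave no verdict back.

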